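# Put the bottle tray away under the bench riser

### The arm

A 6-joint arm with a two-finger parallel gripper is mounted at the origin on the work surface. World frame = base frame: x ahead of the robot, y to its left, z up, the work surface at z = 0. Lengths are in m, angles in rad, forces in N, time in s.
With the tool pointing down it reaches from about 0.225 to 0.875 m from the base axis. Payload 3.4 kg.
Tool frame: the origin (TCP) lies midway between the tips of the shut fingers; the grasp point (between the pads) lies arm.pinch_z behind it (arm.pinch_z is the distance from the TCP to the grasp point, in m); z points along the fingers, y is the line along which they close (so a half turn about z gives the same grasp; the last joint's range is limited). The gripper opens to 85 mm and grips with 20 to 120 N. Pads are 22 mm wide; open, the fingers measure 114 mm over their backs; the gripper's body (76 mm by 85 mm) begins 54 mm behind the grasp point. The pads swing forward as they close: fully open they stand 13 mm farther back than shut.
Start: joints at [1.113, 0.276, 1.505, -0, 1.361, -0.121], TCP at [0.19, 0.543, 0.231] pointing down, gripper open.
Joint ranges: [-2.89, 2.89], [-0.75, 2.08], [0.22, 2.7], [-1.18, 4.32], [0.11, 2.71], [-2.7, 2.7]. Speed limits (rad/s): [2.57, 2.57, 3.14, 3.14, 3.14, 3.14].

### API

Orientations are given as [roll, pitch, yaw] about the fixed x, y, z axes, in that order (R = Rz(yaw) Ry(pitch) Rx(roll)).
In Python, from station import arm gives the robot as it stands.
- The arm moves only by the tool step_arm, never from a script. Its argument "moves" is text: rows parted by semicolons, each of 5 numbers parted by spaces: the closure in counts, from 0 (fully open) to 255 (shut), then the shift along the tool's x, y, z in mm, then the turn about the tool's z in degrees. A call has exactly 5 rows; each row shifts and turns the commanded pose from where the row before left it, along the tool's axes as they then stand; what a row does not reach is not made up. A row lasts 1/8 s, in which the tool goes at most 62.5 mm and 10.7 degrees, less where a joint would pass 70% of its speed; a pose out of reach is approached as far as the arm can. A call is refused whole if a number of a shift passes 62.5 or a number of a turn 10.7, either way. A call with a gripper value outside its range is refused whole. The fingers move at their own pace and stop on an object; "newtons" is the grip in N (left out, the last holds). Time passes only in rows, so rows that do not move let the fingers close, or fill a call up. It gives the time, the measured TCP pose, the force, the opening and the grip force at its end, in the units of the state.
- arm.get_obs(): the state, without advancing time (a new reading comes with each control period).
- arm.capture(name): name is "side" or "top" or "wrist"; returns a dict with "img" (384x512x3 uint8, red, green, blue), "fx", "fy", "cx", "cy" (pixels), "dist_coeffs" ([k1, k2, p1, p2, k3] as OpenCV has them; the pictures are not rectified), "extrinsics" (4x4, takes a point from world to camera coordinates). Camera axes: x right, y up, looking along -z (the intrinsics and any distortion apply to the point x, -y, -z); pixel columns grow to the right and rows downward; lengths in m; the calibration is good to about 2 mm. A picture is of the moment at which its call begins. There is no depth.
- arm.close_job(): hands the job in; it is judged then, once.
The state is a dict: "time_s": time; "joints": joint angles; "joint_vel": joint speeds; "tau": joint torques, N m; "tcp_pos": TCP position; "tcp_rot": TCP orientation; "ft_force": force on the tool from outside, world axes, zero at the start; "wrist_torque": the same for the moment, N m; "grip_width": finger opening in m; "finger_force": force on a finger pad.
Only numpy, scipy, OpenCV 4.12 (cv2) and the standard library are available. Lean on these libraries where they do the work, as an engineer would, in place of code of your own. Each camera call takes 0.05 s, during which the arm holds its last target. There are 200 camera calls.

### The job

Put the bottle tray away under the wire riser. First take off the scraper that lies across it and park it, blade first and fully in, in the slot of the clear-topped blade dock; then slide the tray along the bench, without lifting it, in between the riser's legs until its back wall is home against the rear crossbar, leaving it square to the riser. The three bottles must stay standing in the tray, nothing may touch the riser's deck above it, and the jar, the can and the glove box must be left where they are.

Things in the scene. Friction and masses are not known exactly. Their poses are not given: they have to be found in the camera images.
- tray: Loose black plastic tray, 180 (x) x 170 (y) x 40 mm high, walls and floor 4 mm thick, about 0.35 kg empty. Origin: centre of its underside, z up. It starts on the bench on the robot side of the riser, a little to one side and turned a little; its +x wall (the back wall) faces the riser.
- scraper: Flat scraper, 240 mm long, 0.12 kg, lying level across the tray's side rims (40 mm up), in its front half. x points to the blade, z up. Origin: on the flat underside near the balance point. Wooden handle x -130 to +18 mm, 24 wide, 18 high; metal shoulder to +41, 36 wide, 12 high; steel blade +40 to +110, 50 wide, 3 thick, flush with the underside. Too long to pass between the riser's legs.
- blade_tip (a point): Middle of the front edge of the scraper's blade (110 mm ahead of the scraper's origin, 1.5 mm above its underside).
- dock: Blade dock: fixed white plastic block, 96 (x) x 100 (y) x 61 mm high, with a clear screwed-on cover (top 8 mm), on a foot plate 60 x 150 x 4 mm; left or right of the riser. Origin: centre of its underside. The slot runs 78 mm deep along +x from its -x face, which looks roughly to the robot. Fully in, the scraper's shoulder meets that face; let go, its handle droops a few degrees and stays.
- slot_mouth (a point): Centre of the slot's opening in the dock's -x face: 48 mm before the dock's origin, 48.5 mm above the bench. The slot is level, 62 mm wide and 9 mm high (44 to 53 mm above the bench).
- riser: Fixed black-coated wire bench riser, open front towards -x (the robot). Origin: on the bench under the deck's centre. Legs: 12 mm rods at x = +-70, y = +-116 mm on 18 mm rubber feet, with 10 mm side rails 20 mm up; 214 mm clear between feet. Rear crossbar: 10 mm rod along y, 20 mm up, near face at x = +65. Tray home: its origin at x = -25 here, its front 35 mm out before the deck.
- deck: The riser's wire deck, 160 (x) x 240 (y) mm, the overhang: underside 86 mm and top 94 mm above the bench. Origin: centre of its underside.
- bottle0: White plastic bottle with white cap, 34 mm diameter, 72 mm high, 50 g, standing loose in the back half of the tray. Origin: centre of its base.
- bottle1: Second bottle, the same.
- bottle2: Third bottle, the same.
- jar: Bystander: red ribbed jar with a black bolted flange, 120 mm diameter, 186 mm high, 0.9 kg, standing on the other side of the riser from the dock. Origin: centre of its base.
- can: Bystander: aluminium can with a white plastic dome top, 68 mm diameter, 195 mm high, left of the riser. Origin: centre of its base.
- glove_box: Bystander: cardboard glove box, 120 (x) x 240 (y) x 75 mm high, to the far right, long side roughly along the robot's x. Origin: centre of its underside.

How it is judged:
By the outcome, as a careful person would: the job done as asked, in the order asked, and still so for the second after the job is handed in, with the robot touching nothing.
It also fails if it takes over 72 s, if anything falls off the work surface, if the arm or the gripper's body presses on something with over 40 N, if the wrist force passes 120 N, or if a joint passes its speed limit or range.

## Working session

There is one attempt and no reset: what is moved stays moved. The work goes in short steps, Python scripts to look and compute and a tool call to move; the robot and the scene stay as the last step left them, time stands still between calls to the robot, and variables do not carry over. Pictures are saved under pics/ and viewed, at most 10 in all, crops included, and the job is handed in when it is done.

Besides the shell and the picture viewer there is one more tool, called after ">>>" as name(argument=value, ...) on one line, values as JSON. step_arm: Moves the arm, as the interface text tells. Its arguments: {"type":"object","properties":{"moves":{"type":"string"},"newtons":{"type":"number"}},"required":["moves"]}

```bash
ls; mkdir -p pics
python3 - <<'E'
from station import arm
import cv2, numpy as np, pickle
d={n:arm.capture(n) for n in("side","top","wrist")}
pickle.dump(d,open('c0.pkl','wb'))
for n in d:
    c=d[n]; print(n,c['fx'],c['cx'],c['cy'],c['dist_coeffs'],np.round(c['extrinsics'],3).tolist())
for n in("side","top"):
    cv2.imwrite(f'pics/{n}0.png',cv2.resize(d[n]['img'][:,:,::-1],(800,600),interpolation=cv2.INTER_CUBIC))
print(arm.get_obs(),arm.pinch_z,[x for x in dir(arm) if x[0]!='_'])
E
```

```text
pics
side 491.0478363814109 258.9630548410529 193.71031921243886 [-0.16325842  0.          0.          0.          0.        ] [[-0.992, -0.127, -0.013, 0.599], [0.087, -0.744, 0.662, -0.195], [-0.094, 0.656, 0.749, -1.397], [0.0, 0.0, 0.0, 1.0]]
top 403.63498375575716 252.87752039928478 188.67325891679715 [0.01809691 0.         0.         0.         0.        ] [[-0.001, -1.0, 0.008, -0.106], [0.979, 0.001, 0.204, -0.637], [-0.204, 0.008, 0.979, -1.372], [0.0, 0.0, 0.0, 1.0]]
wrist 297.4490430785372 252.35644916373602 191.25022164992987 [0.02622952 0.         0.         0.         0.        ] [[0.33, 0.944, -0.001, -0.575], [-0.899, 0.314, -0.306, 0.041], [-0.289, 0.102, 0.952, -0.38], [0.0, 0.0, 0.0, 1.0]]
{'time_s': 0.15, 'joints': array([ 1.11302977e+00,  2.76452255e-01,  1.50583999e+00, -4.61828441e-06,
        1.36069780e+00, -1.20998811e-01]), 'joint_vel': array([ 0.00035268, -0.00218549, -0.00349672,  0.0011237 , -0.00136021,
       -0.00069756]), 'tau': array([ 8.05685831e-04, -4.17144513e+01, -2.46034080e+01, -2.38163102e-04,
        7.56518362e-03, -1.75154048e-05]), 'tcp_pos': array([0.18983324, 0.54234421, 0.23063791]), 'tcp_rot': array([-3.14020494e+00, -1.64187652e-04,  2.80482576e+00]), 'ft_force': array([ 0.16155448, -0.49705194,  0.37278776]), 'wrist_torque': array([-0.03154167,  0.05974393, -0.02678929]), 'finger_force': 0.0, 'grip_width': 0.08540928537896006} 0.0187 ['Unreachable', 'capture', 'close_job', 'get_obs', 'pinch_z']
```

View pics/top0.png

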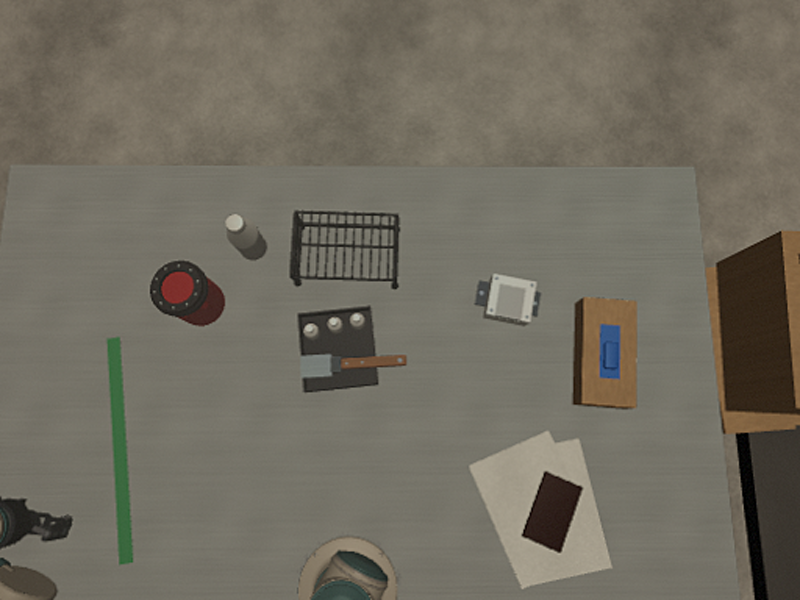

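View pics/side0.png

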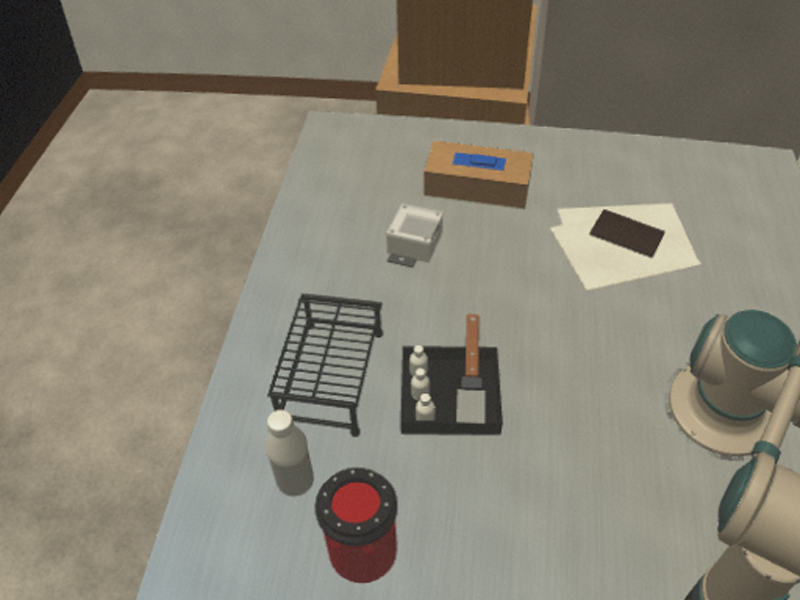

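```bash
cat > h.py <<'E'
import cv2, numpy as np, pickle
def crop(img,u0,v0,w,h,name,s=None):
    s=s or min(800/w,600/h); s=int(s)
    c=cv2.resize(img[v0:v0+h,u0:u0+w,::-1],None,fx=s,fy=s,interpolation=cv2.INTER_CUBIC)
    c=np.clip(255*(c/255.)**0.6,0,255).astype(np.uint8)
    for u in range(u0-u0%10+10,u0+w,10):
        x=int((u-u0+.5)*s); cv2.line(c,(x,0),(x,600),(0,255,255) if u%50==0 else (120,160,120),1); cv2.putText(c,str(u),(x,9),0,.35,(0,0,255))
    for v in range(v0-v0%10+10,v0+h,10):
        y=int((v-v0+.5)*s); cv2.line(c,(0,y),(800,y),(0,255,255) if v%50==0 else (120,160,120),1); cv2.putText(c,str(v),(0,y),0,.35,(0,0,255))
    cv2.imwrite(f'pics/{name}.png',c)
def ray(c,p):
    K=np.array([[c['fx'],0,c['cx']],[0,c['fy'],c['cy']],[0,0,1]])
    q=cv2.undistortPoints(np.array([[p]],float),K,np.array(c['dist_coeffs']))[0,0]
    E=np.array(c['extrinsics']); d=E[:3,:3].T@np.array([q[0],-q[1],-1]); o=-E[:3,:3].T@E[:3,3]
    return o,d/np.linalg.norm(d)
def atz(c,p,z):
    o,d=ray(c,p); return o+d*(z-o[2])/d[2]
def tri(c1,p1,c2,p2):
    o1,d1=ray(c1,p1);o2,d2=ray(c2,p2)
    s=np.linalg.lstsq(np.c_[d1,-d2],o2-o1,rcond=None)[0]
    a=o1+d1*s[0];b=o2+d2*s[1]; return (a+b)/2,np.linalg.norm(a-b)
def proj(c,P):
    P=np.atleast_2d(P);E=np.array(c['extrinsics']); X=P@E[:3,:3].T+E[:3,3]; X=X*[1,-1,-1]
    K=np.array([[c['fx'],0,c['cx']],[0,c['fy'],c['cy']],[0,0,1]])
    return cv2.projectPoints(X,np.zeros(3),np.zeros(3),K,np.array(c['dist_coeffs']))[0][:,0]
E
python3 - <<'E'
from h import *
d=pickle.load(open('c0.pkl','rb'))
crop(d['top']['img'],184,130,165,125,'topc')
crop(d['side']['img'],170,125,150,160,'sidec')
E
```

```text
(no output)
```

View pics/topc.png

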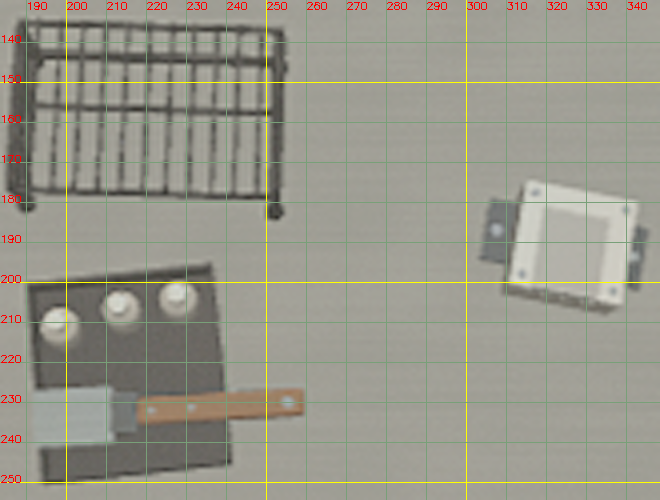

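View pics/sidec.png

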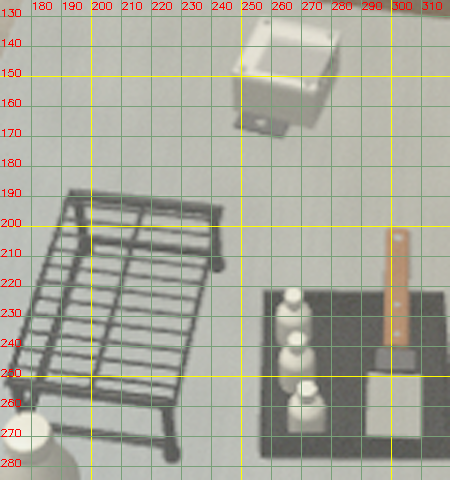

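```bash
cat > fit.py <<'E'
from h import *
from scipy.optimize import least_squares
d=pickle.load(open('c0.pkl','rb'));T,S=d['top'],d['side']
t=lambda x,y:(x/4+183.5,y/4+129.5); s=lambda x,y:(x/3+169.5,y/3+124.5)
def fit(name,pts,x0):
    # pts: (cam, model xyz, px)
    def f(p,full=False):
        c,n=np.cos(p[2]),np.sin(p[2]);r=[]
        for cam,m,q in pts:
            P=[p[0]+c*m[0]-n*m[1],p[1]+n*m[0]+c*m[1],m[2]+p[3]]
            r.append(proj(cam,P)[0]-q)
        return np.ravel(r)
    R=least_squares(f,x0+[0]); print(name,np.round(R.x[:2],4),'yaw deg',np.round(np.degrees(R.x[2]),2),'dz',round(R.x[3],4)); print(np.round(R.fun.reshape(-1,2),1).tolist()); return R.x
tray=fit('tray',[(T,(.09,.085,.04),t(28,285)),(T,(.09,-.085,.04),t(211,264)),(T,(-.09,-.085,.04),t(232,464)),(T,(-.09,.085,.04),t(42,484)),(S,(.09,-.085,.04),s(263,292)),(S,(-.09,-.085,.04),s(444,293))],[.5,.0,0.])
dock=fit('dock',[(T,(.048,.05,.061),t(527,180)),(T,(.048,-.05,.061),t(638,200)),(T,(-.048,-.05,.061),t(621,304)),(T,(-.048,.05,.061),t(509,286)),(S,(.048,.05,.061),s(235,72)),(S,(.048,-.05,.061),s(260,17)),(S,(-.048,-.05,.061),s(340,35))],[.6,-.3,0.])
ris=fit('riser',[(T,(-.07,.116,0.0),t(27,204)),(T,(-.07,-.116,0.0),t(275,213)),(T,(-.08,.12,.09),t(28,190)),(T,(-.08,-.12,.09),t(278,198)),(T,(.08,-.12,.09),t(283,32)),(T,(.08,.12,.09),t(22,20)),
 (S,(-.07,.116,0.0),s(172,458)),(S,(-.07,-.116,0.0),s(218,267)),(S,(-.08,-.12,.09),s(222,210)),(S,(.08,-.12,.09),s(70,192)),(S,(-.08,.12,.09),s(172,402))],[.65,.0,0.])
sc=fit('scraper',[(T,(-.13,0,.018),t(304,402)),(T,(.11,0,.003),t(32,417)),(T,(.041,0,.012),t(111,414)),(T,(.018,0,.018),t(138,411)),(S,(-.13,0,.018),s(398,229)),(S,(.11,0,.003),s(393,437)),(S,(.018,0,.018),s(396,346))],[.5,.0,1.57])
for n,a,b in [('b0',(60,318),(306,385)),('b1',(120,300),(297,340)),('b2',(177,290),(292,296))]: print(n,np.round(tri(T,t(*a),S,s(*b)),4))if 0 else print(n,*tri(T,t(*a),S,s(*b)))
print('jar', atz(T,(178/1.5625,288/1.5625),.186),'can',atz(T,(235/1.5625,221/1.5625),.195))
E
python3 fit.py
```

```text
tray [0.5181 0.0276] yaw deg 5.98 dz -0.0057
[[-0.5, -0.1], [0.6, 0.4], [0.3, 0.2], [-0.3, 0.3], [-0.4, -0.1], [-0.2, 0.1]]
dock [ 0.6315 -0.3705] yaw deg -10.85 dz -0.0022
[[-0.0, 0.7], [-0.3, 0.8], [0.0, 0.7], [0.2, -0.0], [-1.4, 0.3], [-0.3, -0.2], [-0.3, -0.7]]
riser [0.7481 0.0068] yaw deg -1.99 dz -0.0081
[[1.1, 0.3], [0.8, 0.2], [-4.1, 0.8], [1.3, 1.2], [1.5, -0.4], [0.4, 0.3], [-0.7, -0.9], [-1.0, 0.1], [0.0, -0.5], [-1.0, -0.4], [0.4, 1.7]]
scraper [0.4821 0.0006] yaw deg 93.06 dz 0.0364
[[0.1, 0.5], [0.3, 0.8], [-0.1, 0.2], [-0.5, 0.5], [-0.4, -0.4], [-0.6, -0.0], [-0.6, 0.0]]
b0 [0.55994397 0.08519519 0.07357852] 0.004582467824102495
b1 [0.57526863 0.03340299 0.07087081] 0.00678223074013914
b2 [ 0.58496084 -0.01672789  0.07217447] 0.004856765214237106
jar [0.62571365 0.34699085 0.186     ] can [0.76890466 0.23407978 0.195     ]
```

>>> step_arm(moves="105 0 0 0 10.7; 105 0 0 0 10.7; 105 0 0 0 10.7; 105 0 0 0 10.7; 105 0 0 0 10.7", newtons=60)

```text
time_s: 0.78
tcp_pos: [0.1899, 0.5425, 0.2309]
tcp_rot: [-3.141, 0.001, 1.865]
ft_force: [-0.8, -0.2, -1.0]
grip_width: 0.0506
finger_force: 0.0
```

>>> step_arm(moves="105 0 0 0 10.7; 105 0 0 0 3.5; 105 -30 13 0 0; 105 -48 22 0 0; 105 -48 22 0 0")

```text
time_s: 1.4
tcp_pos: [0.2539, 0.4186, 0.2309]
tcp_rot: [-3.142, 0.001, 1.624]
ft_force: [1.4, 0.2, -0.2]
grip_width: 0.0502
finger_force: 0.0
```

>>> step_arm(moves="105 -50 23 0 0; 105 -50 23 0 0; 105 -50 23 0 0; 105 -50 23 0 0; 105 -50 23 0 0")

```text
time_s: 2.02
tcp_pos: [0.382, 0.1746, 0.2313]
tcp_rot: [3.141, -0.0, 1.623]
ft_force: [0.9, -0.1, -0.5]
grip_width: 0.0503
finger_force: 0.0
```

>>> step_arm(moves="105 -50 23 0 0; 105 -50 23 0 0; 105 -50 23 0 0; 105 -30 13 0 0; 105 0 0 0 0")

```text
time_s: 2.65
tcp_pos: [0.4737, -0.0011, 0.2308]
tcp_rot: [-3.141, 0.0, 1.62]
ft_force: [0.7, 0.5, 0.4]
grip_width: 0.0502
finger_force: 0.0
```

Run:
```python
from h import *
from station import arm
c=arm.capture('wrist'); pickle.dump(c,open('c1.pkl','wb'))
import math
def tf(x,y,yaw,pts): 
    a=math.radians(yaw);return [[x+math.cos(a)*p[0]-math.sin(a)*p[1],y+math.sin(a)*p[0]+math.cos(a)*p[1],p[2]] for p in pts]
P=tf(.4821,.0006,93.06,[(-.13,0,.058),(.018,0,.058),(.11,0,.043)])+tf(.5181,.0276,5.98,[(.09,.085,.04),(.09,-.085,.04),(-.09,-.085,.04),(-.09,.085,.04)])
print(proj(c,P).round(1).tolist())
crop(c['img'],56,42,400,300,'w1',2)
```

```text
[[258.7, 273.3], [259.0, 153.3], [259.0, 61.1], [379.6, 55.4], [368.3, 210.5], [218.8, 218.0], [204.0, 66.5]]
```

View pics/w1.png

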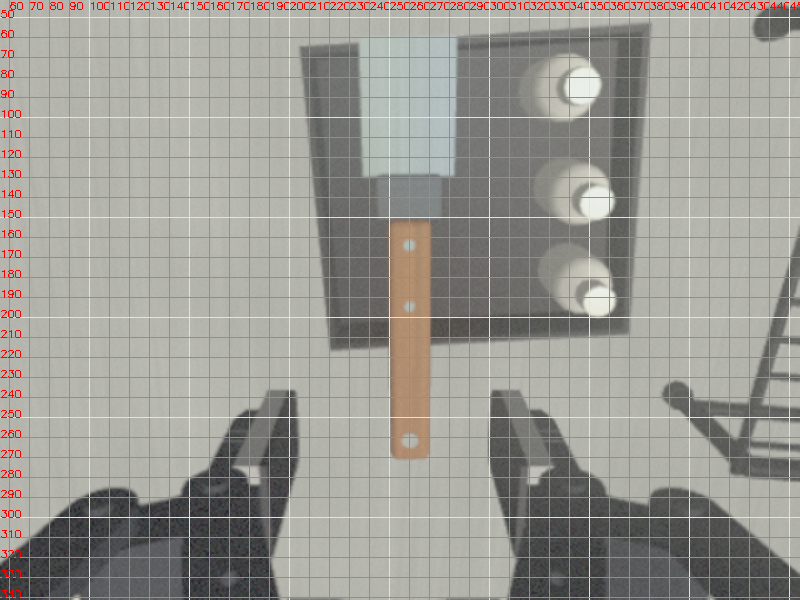

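>>> step_arm(moves="105 -17 10.5 30 0; 105 0 0 45 0; 105 0 0 45 0; 105 0 0 40 0; 105 0 0 20 0")

```text
time_s: 3.32
tcp_pos: [0.4818, -0.0138, 0.0493]
tcp_rot: [-3.137, -0.002, 1.625]
ft_force: [-0.1, 0.2, -0.0]
grip_width: 0.0505
finger_force: 0.0
```

>>> step_arm(moves="105 0 0 14 0; 105 0 0 5 0; 105 0 0 0 0; 255 0 0 0 0; 255 0 0 0 0")

```text
time_s: 3.95
tcp_pos: [0.4848, -0.0157, 0.0333]
tcp_rot: [3.14, 0.0, 1.623]
ft_force: [-1.1, -0.0, 3.3]
grip_width: 0.0231
finger_force: 58.9
```

>>> step_arm(moves="255 0 0 0 0; 255 0 0 0 0; 255 0 0 0 0; 255 0 0 -2 0; 255 0 0 -6 0")

```text
time_s: 4.58
tcp_pos: [0.4837, -0.0156, 0.0402]
tcp_rot: [-3.14, -0.0, 1.623]
ft_force: [0.0, 0.3, -1.2]
grip_width: 0.0229
finger_force: 58.6
```

>>> step_arm(moves="255 0 0 -20 0; 255 0 0 -40 0; 255 0 0 -40 0; 255 0 0 -35 0; 255 0 0 -15 7")

```text
time_s: 5.2
tcp_pos: [0.4851, -0.0158, 0.1928]
tcp_rot: [3.138, 0.0, 1.498]
ft_force: [0.5, -0.2, -1.2]
grip_width: 0.0226
finger_force: 58.9
```

>>> step_arm(moves="255 0 0 0 10.7; 255 0 0 0 10.7; 255 0 0 0 10.7; 255 0 0 0 10.7; 255 0 0 0 10.7")

```text
time_s: 5.82
tcp_pos: [0.4838, -0.0156, 0.1903]
tcp_rot: [-3.141, 0.0, 0.561]
ft_force: [0.7, -0.1, -1.7]
grip_width: 0.0231
finger_force: 58.9
```

>>> step_arm(moves="255 0 0 0 10.7; 255 0 0 0 10.7; 255 0 0 0 10.7; 255 0 0 0 10.7; 255 0 20 0 0.6")

```text
time_s: 6.45
tcp_pos: [0.4803, -0.0347, 0.1903]
tcp_rot: [-3.141, 0.001, -0.19]
ft_force: [-0.1, -0.5, -1.8]
grip_width: 0.023
finger_force: 58.8
```

>>> step_arm(moves="255 5 45 0 0; 255 0 55 0 0; 255 0 55 0 0; 255 0 55 0 0; 255 0 50 0 0")

```text
time_s: 7.08
tcp_pos: [0.4356, -0.2933, 0.1904]
tcp_rot: [-3.141, -0.0, -0.191]
ft_force: [1.0, 0.7, -2.1]
grip_width: 0.0228
finger_force: 58.9
```

>>> step_arm(moves="255 0 30 0 0; 255 0 10 0 0; 255 0 0 0 0; 255 0 0 0 0; 255 0 0 0 0")

```text
time_s: 7.7
tcp_pos: [0.4291, -0.3295, 0.1904]
tcp_rot: [-3.141, -0.0, -0.189]
ft_force: [0.9, -1.5, -1.1]
grip_width: 0.0229
finger_force: 59.0
```

Run:
```python
from h import *
from station import arm
c=arm.capture('wrist'); pickle.dump(c,open('c2.pkl','wb'))
print(arm.get_obs()['tcp_pos'],arm.get_obs()['tcp_rot'])
crop(c['img'],56,0,400,300,'w2',2)
import math
def tf(x,y,yaw,pts): 
    a=math.radians(yaw);return [[x+math.cos(a)*p[0]-math.sin(a)*p[1],y+math.sin(a)*p[0]+math.cos(a)*p[1],p[2]] for p in pts]
print(proj(c,tf(.6315,-.3705,-10.85,[(.048,.05,.061),(.048,-.05,.061),(-.048,-.05,.061),(-.048,.05,.061)])).round(1).tolist())
```

```text
[ 0.42910924 -0.32972953  0.19039657] [-3.14127410e+00 -9.17103826e-05 -1.88749983e-01]
[[181.2, -184.0], [331.5, -184.1], [319.6, -11.5], [191.6, -11.6]]
```

View pics/w2.png

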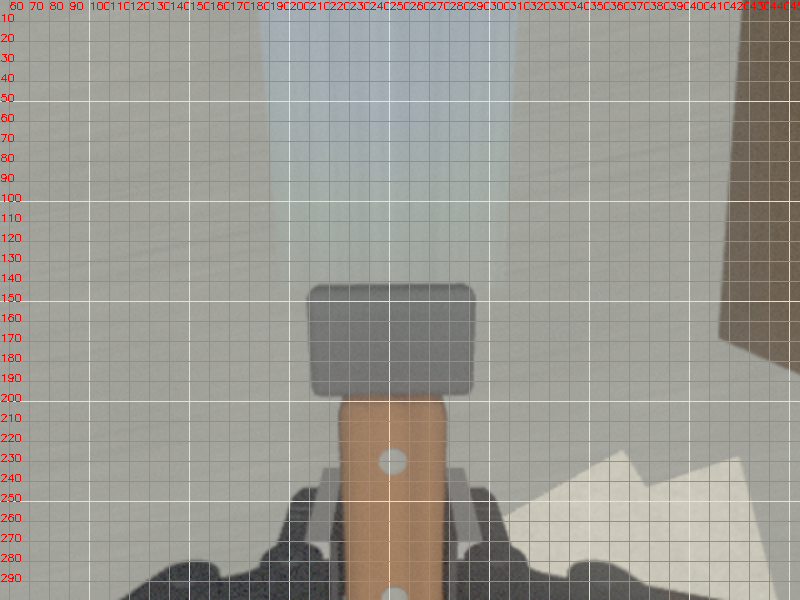

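>>> step_arm(moves="255 30 -19 0 0; 255 45 -28 0 0; 255 45 -28 0 0; 255 30 -20 0 0; 255 0 0 0 0")

```text
time_s: 8.38
tcp_pos: [0.5965, -0.2638, 0.1898]
tcp_rot: [-3.141, -0.001, -0.186]
ft_force: [-0.7, -0.9, -1.3]
grip_width: 0.0234
finger_force: 59.0
```

Run:
```python
from h import *
from station import arm
c=arm.capture('wrist'); pickle.dump(c,open('c3.pkl','wb'))
print(arm.get_obs()['tcp_pos'],arm.get_obs()['tcp_rot'])
import math
def tf(x,y,yaw,pts): 
    a=math.radians(yaw);return [[x+math.cos(a)*p[0]-math.sin(a)*p[1],y+math.sin(a)*p[0]+math.cos(a)*p[1],p[2]] for p in pts]
print(proj(c,tf(.6315,-.3705,-10.85,[(.048,.05,.061),(.048,-.05,.061),(-.048,-.05,.061),(-.048,.05,.061)])).round(1).tolist())
crop(c['img'],240,20,266,200,'w3',3)
```

```text
[ 0.59478018 -0.26454466  0.18977428] [-3.14142025e+00  9.97453641e-04 -1.87427046e-01]
[[310.3, 67.1], [430.4, 66.6], [410.4, 177.6], [303.6, 177.3]]
```

View pics/w3.png

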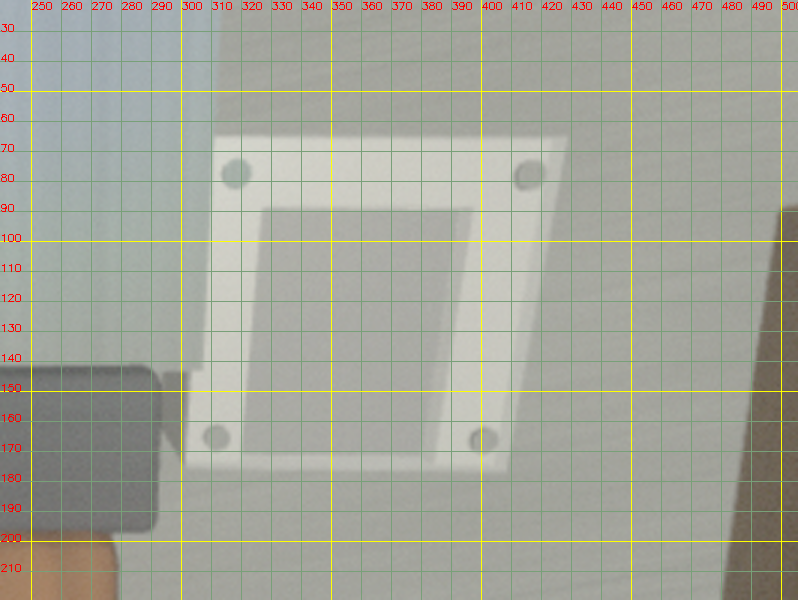

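>>> step_arm(moves="255 -30 19 0 0; 255 -45 29 0 0; 255 -45 29 0 0; 255 -29 19 0 0; 255 0 0 0 0")

```text
time_s: 9.05
tcp_pos: [0.4262, -0.3325, 0.1907]
tcp_rot: [3.141, 0.001, -0.194]
ft_force: [0.9, 0.9, -0.5]
grip_width: 0.0231
finger_force: 59.0
```

>>> step_arm(moves="255 0 0 30 0; 255 0 0 45 0; 255 0 0 45 0; 255 0 0 20 0; 255 0 0 10.5 0")

```text
time_s: 9.68
tcp_pos: [0.4295, -0.3313, 0.0387]
tcp_rot: [-3.14, 0.001, -0.19]
ft_force: [0.3, -0.9, -0.6]
grip_width: 0.0229
finger_force: 59.0
```

>>> step_arm(moves="255 0 0 0 0; 255 0 0 0 0; 255 0 0 0 0; 255 0 0 0 0; 255 0 0 0 0")

```text
time_s: 10.3
tcp_pos: [0.4297, -0.3321, 0.0401]
tcp_rot: [3.141, -0.001, -0.19]
ft_force: [-0.4, -0.9, -1.5]
grip_width: 0.023
finger_force: 59.0
```

Run:
```python
from h import *
from station import arm
c=arm.capture('side'); t=arm.capture('top'); pickle.dump((c,t),open('c4.pkl','wb'))
print(arm.get_obs()['tcp_pos'],arm.get_obs()['tcp_rot'])
a=c['img'][125:225,240:370]; b=t['img'][170:250,290:360]
im=np.zeros((600,800,3),np.uint8)
A=cv2.resize(a,None,fx=3.5,fy=3.5,interpolation=cv2.INTER_CUBIC);B=cv2.resize(b,None,fx=4.8,fy=4.8,interpolation=cv2.INTER_CUBIC)
im[:A.shape[0],:A.shape[1]]=A; im[:B.shape[0],460:460+B.shape[1]]=B
cv2.imwrite('pics/pre.png',im[:400,:,::-1])
```

```text
[ 0.42962844 -0.33203718  0.03989886] [ 3.14156698e+00 -1.79912567e-04 -1.90221962e-01]
```

View pics/pre.png

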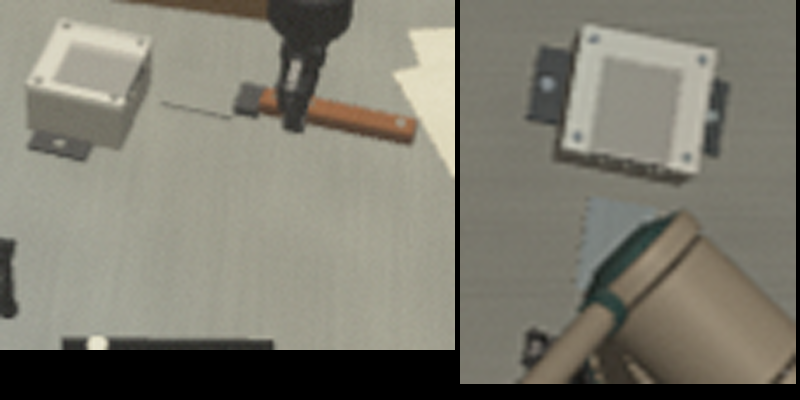

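Run:
```python
from h import *
c,t=pickle.load(open('c4.pkl','rb'))
a=np.radians(-10.85);R=np.array([[np.cos(a),np.sin(a)],[-np.sin(a),np.cos(a)]])
f=lambda p,z:R@(atz(t,p,z)[:2]-[.6315,-.3705])
print(f((316.0,211.0),.0485),[f(p,.061) for p in((315.2,174.5),(343,179.5),(338.7,205.5),(310.7,201))])
# expected blade corner pixel from tool pose
P=np.array([.4297+.128*np.cos(a)-.025*np.sin(a), -.3321+.128*np.sin(a)+.025*np.cos(a),.0485]);print(proj(t,P), R@(P[:2]-[.6315,-.3705]))
```

```text
[-0.07847644  0.02543205] [array([0.04998537, 0.05069867]), array([ 0.05063333, -0.05034704]), array([-0.04602431, -0.04888616]), array([-0.04881727,  0.05122505])]
[[316.24133738 210.74928316]] [-0.07742085  0.02472702]
```

>>> step_arm(moves="255 10 0 0 0; 255 15 0 0 0; 255 10 0 0 0; 255 8 0 0 0; 255 8 0 0 0")

```text
time_s: 11.02
tcp_pos: [0.4802, -0.3416, 0.0396]
tcp_rot: [-3.141, 0.0, -0.19]
ft_force: [-0.1, -0.5, -1.6]
grip_width: 0.0229
finger_force: 59.0
```

>>> step_arm(moves="255 10 0 0 0; 255 10 0 0 0; 255 10 0 0 0; 255 8 0 0 0; 255 0 0 0 0")

```text
time_s: 11.65
tcp_pos: [0.5177, -0.349, 0.0397]
tcp_rot: [3.141, -0.0, -0.19]
ft_force: [0.2, -0.5, -0.7]
grip_width: 0.0233
finger_force: 59.0
```

Free entry with no force. About 9–10 mm remains; feel for the shoulder contact.

>>> step_arm(moves="255 4 0 0 0; 255 3 0 0 0; 255 2 0 0 0; 255 1 0 0 0; 255 0 0 0 0")

```text
time_s: 12.28
tcp_pos: [0.5262, -0.3505, 0.0397]
tcp_rot: [-3.141, 0.001, -0.19]
ft_force: [-2.0, -0.2, 0.1]
grip_width: 0.0229
finger_force: 59.2
```

>>> step_arm(moves="255 1 0 0 0; 255 0 0 0 0; 255 1 0 0 0; 255 0 0 0 0; 255 0 0 0 0")

```text
time_s: 12.9
tcp_pos: [0.5262, -0.3504, 0.0394]
tcp_rot: [-3.141, 0.005, -0.19]
ft_force: [-5.6, 0.4, 1.4]
grip_width: 0.0229
finger_force: 59.4
```

>>> step_arm(moves="255 -0.5 0 0 0; 105 0 0 0 0; 105 0 0 0 0; 105 0 0 0 0; 105 0 0 0 0")

```text
time_s: 13.52
tcp_pos: [0.5287, -0.3511, 0.0398]
tcp_rot: [3.142, -0.001, -0.19]
ft_force: [0.3, -1.0, -0.0]
grip_width: 0.0501
finger_force: 0.0
```

>>> step_arm(moves="105 0 0 -5 0; 105 0 0 -20 0; 105 0 0 -45 0; 105 0 0 -50 0; 105 0 0 -20 0")

```text
time_s: 14.15
tcp_pos: [0.5297, -0.3521, 0.1839]
tcp_rot: [3.139, -0.006, -0.19]
ft_force: [-0.2, 0.4, -0.3]
grip_width: 0.0501
finger_force: 0.0
```

Run:
```python
from h import *
from station import arm
c=arm.capture('side'); t=arm.capture('wrist'); pickle.dump((c,t),open('c5.pkl','wb'))
print(arm.get_obs()['tcp_pos'],arm.get_obs()['tcp_rot'])
a=c['img'][125:225,240:370]; b=t['img'][0:300,130:410]
im=np.zeros((600,800,3),np.uint8)
A=cv2.resize(a,None,fx=3.5,fy=3.5,interpolation=cv2.INTER_CUBIC);B=cv2.resize(b,None,fx=1.2,fy=1.2)
im[:A.shape[0],:A.shape[1]]=A; im[:B.shape[0],460:460+B.shape[1]]=B
cv2.imwrite('pics/post.png',im[:400,:,::-1])
```

```text
[ 0.52980023 -0.35215487  0.1834002 ] [ 3.13833504 -0.00620713 -0.19008938]
```

View pics/post.png

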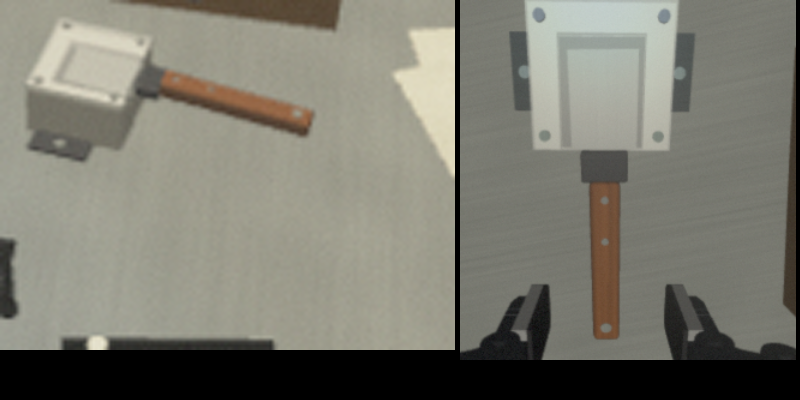

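Run:
```python
from h import *
from scipy.optimize import least_squares
c=pickle.load(open('c1.pkl','rb'))
px=[(380.5,53.5),(369.5,208),(221,216),(206,64.5)];m=[(.09,.085),(.09,-.085),(-.09,-.085),(-.09,.085)]
W=np.array([atz(c,p,.04)[:2] for p in px])
def f(p):
    C,S=np.cos(p[2]),np.sin(p[2]); return np.ravel([[p[0]+C*a-S*b,p[1]+S*a+C*b] for a,b in m]-W)
r=least_squares(f,[.52,.03,.1]);print('tray',r.x[:2],np.degrees(r.x[2]),(r.fun*1000).round(1))
print('feet FR,FL',[atz(c,p,.01).round(4) for p in((394,238),(440.5,54.5))])
d=pickle.load(open('c0.pkl','rb'));T,S=d['top'],d['side']
t=lambda x,y:(x/4+183.5,y/4+129.5); s=lambda x,y:(x/3+169.5,y/3+124.5)
print('FL',tri(T,t(27,204),S,s(172,456)),'FR',tri(T,t(275,212),S,s(218,266)))
```

```text
tray [0.51961074 0.03006738] 6.119809000278153 [ 0.7  0.9  0.8 -0.6 -0.8 -0.5 -0.7  0.2]
feet FR,FL [array([ 0.6703, -0.0963,  0.01  ]), array([0.6766, 0.129 , 0.01  ])]
FL (array([ 0.68060031,  0.12855828, -0.00279828]), np.float64(0.002803645317339466)) FR (array([ 0.67218638, -0.10352439, -0.00072079]), np.float64(0.003889044850647587))
```

>>> step_arm(moves="105 0 0 0 -10.7; 105 0 0 0 -10.7; 105 0 0 0 -10.7; 105 0 0 0 -10.7; 105 0 0 0 -10.7")

```text
time_s: 14.88
tcp_pos: [0.5276, -0.3504, 0.1781]
tcp_rot: [-3.139, 0.0, 0.75]
ft_force: [0.4, -0.3, 0.6]
grip_width: 0.0502
finger_force: 0.0
```

>>> step_arm(moves="105 0 0 0 -10.7; 105 0 0 0 -10.7; 105 0 0 0 -10.7; 105 0 0 0 -10.7; 105 0 0 0 -10.7")

```text
time_s: 15.5
tcp_pos: [0.5276, -0.3504, 0.1781]
tcp_rot: [-3.14, -0.002, 1.683]
ft_force: [0.4, -0.0, 0.2]
grip_width: 0.0503
finger_force: 0.0
```

>>> step_arm(moves="105 30 -4 0 0; 105 50 -8 0 0; 105 50 -8 0 0; 105 50 -8 0 0; 105 50 -8 0 0")

```text
time_s: 16.12
tcp_pos: [0.4667, -0.1243, 0.1784]
tcp_rot: [-3.14, -0.001, 1.677]
ft_force: [0.2, -0.8, 0.8]
grip_width: 0.0502
finger_force: 0.0
```

>>> step_arm(moves="105 50 -8 0 0; 105 50 -7 0 0; 105 35 -5 0 0; 105 16 -2 0 0; 105 0 0 0 0")

```text
time_s: 16.75
tcp_pos: [0.4298, 0.0219, 0.1793]
tcp_rot: [-3.141, 0.0, 1.679]
ft_force: [-0.1, -0.3, 0.0]
grip_width: 0.0502
finger_force: 0.0
```

>>> step_arm(moves="105 -1 2 30 0; 105 0 0 45 0; 105 0 0 45 0; 105 0 0 25 0; 105 0 0 14 0")

```text
time_s: 17.38
tcp_pos: [0.432, 0.0194, 0.019]
tcp_rot: [-3.139, 0.0, 1.676]
ft_force: [0.2, 0.4, 0.4]
grip_width: 0.0507
finger_force: 0.0
```

>>> step_arm(moves="105 0 0 5 0; 105 0 0 3 0; 105 0 0 0 0; 180 0 0 0 0; 180 0 0 0 0", newtons=25)

```text
time_s: 18.0
tcp_pos: [0.4325, 0.0209, 0.0132]
tcp_rot: [3.141, 0.0, 1.678]
ft_force: [0.9, 0.1, 0.3]
grip_width: 0.0248
finger_force: 0.0
```

>>> step_arm(moves="210 0 0 0 0; 225 0 0 0 0; 255 0 0 0 0; 255 0 0 0 0; 255 0 0 0 0")

```text
time_s: 18.62
tcp_pos: [0.4317, 0.0209, 0.0128]
tcp_rot: [-3.141, -0.0, 1.677]
ft_force: [-2.5, 0.6, 4.9]
grip_width: 0.0039
finger_force: 26.5
```

>>> step_arm(moves="255 0 3 0 0.5; 255 0 7 0 1.5; 255 0 10 0 1.8; 255 0 10 0 1.8; 255 0 10 0 1.5")

```text
time_s: 19.25
tcp_pos: [0.4683, 0.0238, 0.0129]
tcp_rot: [-3.134, -0.001, 1.554]
ft_force: [-9.9, 2.8, 13.7]
grip_width: 0.0038
finger_force: 30.0
```

>>> step_arm(moves="255 0 9 0 1.0; 255 0 5 0 0; 255 0 2 0 0; 255 0 0 0 0; 255 0 0 0 0")

```text
time_s: 19.88
tcp_pos: [0.4839, 0.0233, 0.0129]
tcp_rot: [-3.134, -0.001, 1.536]
ft_force: [-9.8, 2.1, 12.1]
grip_width: 0.004
finger_force: 27.9
```

Run:
```python
from h import *
from station import arm
c={n:arm.capture(n) for n in('side','top','wrist')}; pickle.dump(c,open('c6.pkl','wb'))
o=arm.get_obs();print(o['tcp_pos'],o['tcp_rot'],o['ft_force'])
# compose: wrist full + top crop
w=cv2.resize(c['wrist']['img'],None,fx=1.15,fy=1.15)[:600]
a=cv2.resize(c['top']['img'][125:225,175:265],None,fx=2.2,fy=2.2,interpolation=cv2.INTER_CUBIC)
# detect front foot positions etc. numerically: dark blobs in the wrist view
g=cv2.cvtColor(c['wrist']['img'],cv2.COLOR_RGB2GRAY); cv2.imwrite('g6.png',g)
# text rendition of wrist dark mask, right part
m=(g<85)
for v in range(0,384,8): print('%3d '%v+''.join('#' if m[v,u] else '.' for u in range(180,512,4)))
```

```text
[0.48385274 0.02325318 0.01285415] [-3.13367617e+00 -6.14319375e-04  1.53610737e+00] [-9.93761864  0.82328749 12.65681926]
  0 ...................................................................................
  8 ...................................................................................
 16 ...................................................................................
 24 ...................................................................................
 32 ...................................................................................
 40 ...................................................................................
 48 ...................................................................................
 56 ...................................................................................
 64 ...................................................................................
 72 ...................................................................................
 80 .................................................................##################
 88 .....
[... 2546 characters left out ...]
 ################..#######################################################..........
328 ################..#######################################################..........
336 ################..########################################################.........
344 ################..#########################################################........
352 #############################################################################......
360 ###############################################################################....
368 #################################################################################..
376 ###################################################################################
```

>>> step_arm(moves="255 0 0 -0.3 0; 255 0 4 0 0; 255 0 9 0 0; 255 0 12 0 0; 255 0 12 0 0")

```text
time_s: 20.65
tcp_pos: [0.5226, 0.0217, 0.0129]
tcp_rot: [-3.136, -0.0, 1.536]
ft_force: [-5.9, 0.6, 7.4]
grip_width: 0.0032
finger_force: 27.0
```

>>> step_arm(moves="255 0 12 0 0; 255 0 12 0 0; 255 0 12 0 0; 255 0 10 0 0; 255 0 7 0 0")

```text
time_s: 21.28
tcp_pos: [0.576, 0.0198, 0.0129]
tcp_rot: [-3.137, -0.0, 1.536]
ft_force: [-6.9, 1.0, 7.8]
grip_width: 0.0034
finger_force: 27.0
```

>>> step_arm(moves="255 0 5 0 0; 255 0 3 0 0; 255 0 0 0 0; 255 0 0 0 0; 255 0 0 0 0")

```text
time_s: 21.9
tcp_pos: [0.5844, 0.0195, 0.0129]
tcp_rot: [-3.138, -0.0, 1.536]
ft_force: [-5.8, 0.7, 4.4]
grip_width: 0.0033
finger_force: 26.6
```

>>> step_arm(moves="200 0 0 0 0; 160 0 0 0 0; 160 0 0 0 0; 160 0 0 -5 0; 160 0 0 -20 0")

```text
time_s: 22.52
tcp_pos: [0.5852, 0.0194, 0.0375]
tcp_rot: [-3.139, -0.0, 1.536]
ft_force: [0.6, -0.1, -0.0]
grip_width: 0.0318
finger_force: 0.0
```

>>> step_arm(moves="160 0 0 -40 0; 160 0 0 -40 0; 160 0 -10 -10 0; 160 0 -20 0 0; 160 0 -5 0 5")

```text
time_s: 23.15
tcp_pos: [0.5484, 0.0207, 0.1274]
tcp_rot: [-3.139, 0.0, 1.446]
ft_force: [0.1, 0.4, -0.9]
grip_width: 0.0321
finger_force: 0.0
```

>>> step_arm(moves="160 0 0 0 10.6; 160 0 0 0 10.6; 160 0 0 0 10.6; 160 0 0 0 10.6; 160 0 0 0 10.6")

```text
time_s: 23.78
tcp_pos: [0.5497, 0.0206, 0.1271]
tcp_rot: [-3.14, 0.002, 0.518]
ft_force: [0.2, -0.8, 0.2]
grip_width: 0.0321
finger_force: 0.0
```

>>> step_arm(moves="160 0 0 0 10.6; 160 0 0 0 10.6; 160 0 0 0 10.6; 160 0 0 0 0.2; 160 0 0 0 0")

```text
time_s: 24.4
tcp_pos: [0.5505, 0.0205, 0.1276]
tcp_rot: [-3.141, 0.001, -0.032]
ft_force: [-0.9, 0.2, -0.1]
grip_width: 0.0316
finger_force: 0.0
```

Run:
```python
from h import *
from station import arm
c={n:arm.capture(n) for n in('side','top','wrist')}; pickle.dump(c,open('c7.pkl','wb'))
o=arm.get_obs();print(o['tcp_pos'],o['tcp_rot'],o['ft_force'],o['grip_width'])
w=c['wrist']['img']; g=cv2.cvtColor(w,cv2.COLOR_RGB2GRAY)
for v in range(0,384,8): print('%3d '%v+''.join('@' if g[v,u]>190 else '#' if g[v,u]<95 else '.' for u in range(0,512,5)))
```

```text
[0.55088051 0.02051978 0.12794346] [-3.14148094e+00  3.22185877e-04 -3.35859767e-02] [-0.05063335  0.88228467  0.34994264] 0.031792727880578006
  0 .....########.....###.....###################################################.....###.....#########....
  8 .....###########..####....########################################################################.....
 16 ......###########################################################################################......
 24 .............###########..##################################################...##########..............
 32 ..................#######..#################################################..#######..................
 40 ....................#####..#################################################..####.....................
 48 ...........................################################################............................
 56 ...........................################################################............................
 64 ...........................################################################.............
[... 3527 characters left out ...]
.........############################...............
336 ............############.#################..................#################.############.............
344 .........#############.#########.###############......###############.#########.############...........
352 .......########################..####################################..########################........
360 .....#########################...####################################...#########################......
368 ...#########################....######################################....#########################....
376 .##########################....#######################################.....##########################..
```

>>> step_arm(moves="160 0 0 30 0; 160 0 0 40 0; 160 0 0 25 0; 160 0 0 12 0; 160 0 0 0 0")

```text
time_s: 25.18
tcp_pos: [0.5509, 0.0205, 0.0207]
tcp_rot: [-3.141, 0.001, -0.034]
ft_force: [0.7, 0.8, 0.3]
grip_width: 0.0314
finger_force: 0.0
```

>>> step_arm(moves="160 5 0 0 0; 160 7 0 0 0; 160 5 0 0 0; 160 4 0 0 0; 160 5 0 0 0")

```text
time_s: 25.8
tcp_pos: [0.5745, 0.0198, 0.0209]
tcp_rot: [-3.141, 0.006, -0.035]
ft_force: [-4.6, 0.5, 3.1]
grip_width: 0.0316
finger_force: 2.4
```

>>> step_arm(moves="160 6 0 0 0; 160 6 0 0 0; 160 6 0 0 0; 160 5 0 0 0; 160 5 0 0 0")

```text
time_s: 26.42
tcp_pos: [0.6055, 0.0186, 0.0208]
tcp_rot: [-3.142, 0.0, -0.035]
ft_force: [-2.0, 0.5, -1.1]
grip_width: 0.0321
finger_force: 1.1
```

>>> step_arm(moves="160 3 0 0 0; 160 3 0 0 0; 160 2 0 0 0; 160 1 0 0 0; 160 1 0 0 0")

```text
time_s: 27.05
tcp_pos: [0.615, 0.0183, 0.0211]
tcp_rot: [-3.142, 0.0, -0.035]
ft_force: [-1.9, 0.5, -2.3]
grip_width: 0.0318
finger_force: 1.0
```

>>> step_arm(moves="160 1 0 0 0; 160 1 0 0 0; 160 1 0 0 0; 160 1 0 0 0; 160 0 0 0 0")

```text
time_s: 27.68
tcp_pos: [0.6193, 0.0181, 0.0212]
tcp_rot: [-3.142, -0.001, -0.035]
ft_force: [-1.9, 0.8, -1.1]
grip_width: 0.032
finger_force: 0.9
```

>>> step_arm(moves="160 1 0 0 0; 160 1 0 0 0; 160 1 0 0 0; 160 0 0 0 0; 160 0 0 0 0")

```text
time_s: 28.3
tcp_pos: [0.6201, 0.0181, 0.0212]
tcp_rot: [3.142, 0.004, -0.035]
ft_force: [-7.2, -0.6, 3.3]
grip_width: 0.032
finger_force: 3.2
```

>>> step_arm(moves="160 1 0 0 0; 160 1 0 0 0; 160 0 0 0 0; 160 0 0 0 0; 160 0 0 0 0")

```text
time_s: 28.92
tcp_pos: [0.6201, 0.0181, 0.0212]
tcp_rot: [3.142, 0.008, -0.035]
ft_force: [-10.3, -0.2, 6.2]
grip_width: 0.0318
finger_force: 5.0
```

>>> step_arm(moves="160 -3 0 0 0; 160 -15 0 0 0; 160 -35 0 0 0; 160 -40 0 -20 0; 160 -30 0 -45 0")

```text
time_s: 29.55
tcp_pos: [0.4984, 0.0225, 0.0854]
tcp_rot: [-3.141, 0.003, -0.035]
ft_force: [1.0, -0.1, 0.6]
grip_width: 0.0317
finger_force: 0.0
```

>>> step_arm(moves="160 -20 0 -50 0; 160 0 0 -50 0; 160 0 0 -15 0; 160 0 0 0 0; 160 0 0 0 0")

```text
time_s: 30.18
tcp_pos: [0.4802, 0.023, 0.1994]
tcp_rot: [-3.141, 0.003, -0.035]
ft_force: [-0.6, -0.2, -0.5]
grip_width: 0.0318
finger_force: 0.0
```

Run:
```python
from h import *
from station import arm
c={n:arm.capture(n) for n in('side','top','wrist')}; pickle.dump(c,open('c8.pkl','wb'))
o=arm.get_obs();print(o['tcp_pos'],o['tcp_rot'],o['ft_force'])
im=np.zeros((600,800,3),np.uint8)
A=cv2.resize(c['side']['img'][180:290,165:285],None,fx=2.9,fy=2.9,interpolation=cv2.INTER_CUBIC)
B=cv2.resize(c['wrist']['img'][0:180,66:446],None,fx=2.1,fy=1.55,interpolation=cv2.INTER_CUBIC)
T=cv2.resize(c['top']['img'][125:225,180:350],None,fx=2.6,fy=2.6,interpolation=cv2.INTER_CUBIC)
im[:B.shape[0],:B.shape[1]]=B
im[280:280+A.shape[0],:A.shape[1]]=A[:320]; im[280:280+T.shape[0],355:355+T.shape[1]]=T
im=np.clip(255*(im/255.)**.6,0,255).astype(np.uint8)
cv2.imwrite('pics/end.png',im[:,:,::-1])
```

```text
[0.48036324 0.02298937 0.19936779] [-3.14129145  0.00332609 -0.0349012 ] [ 0.43960942 -1.30096471 -0.22369128]
```

View pics/end.png

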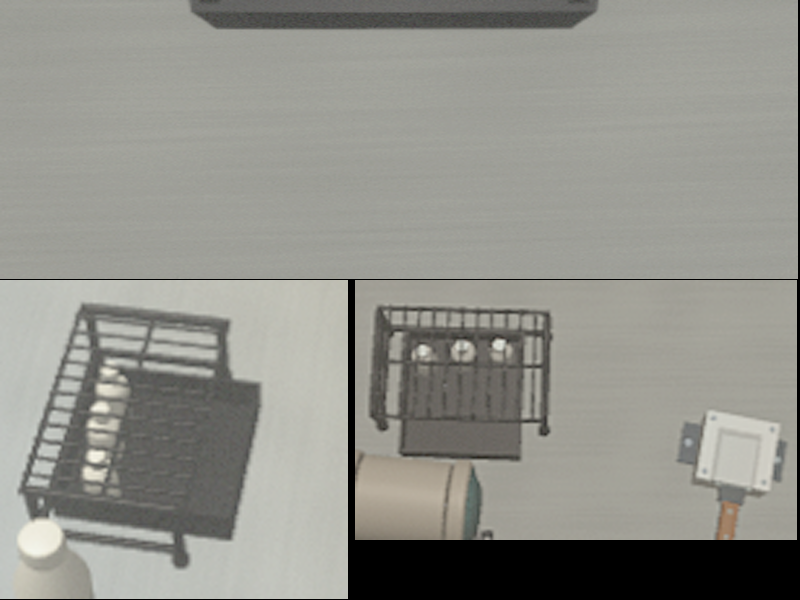

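Run:
```python
from h import *
t=pickle.load(open('c8.pkl','rb'))['top']
for n,v,z in (('trayfront',193.3,.04),('deckfront',178.6,.09),('trayrear',145.4,.04),('deckrear',137,.09)): print(n,atz(t,(221,v),z))
g=cv2.cvtColor(t['img'],cv2.COLOR_RGB2GRAY)
for v in range(132,200): print(v,g[v,[213,219,221,226]].tolist(),end=' ')
```

```text
trayfront [0.62490115 0.00960551 0.04      ]
deckfront [0.6677683  0.00680697 0.09      ]
trayrear [0.8058051  0.01237063 0.04      ]
deckrear [0.82120389 0.00914017 0.09      ]
132 [118, 120, 120, 119] 133 [117, 119, 118, 118] 134 [127, 124, 125, 121] 135 [78, 106, 84, 110] 136 [36, 50, 39, 54] 137 [91, 61, 36, 36] 138 [123, 123, 67, 88] 139 [120, 125, 72, 89] 140 [122, 122, 78, 87] 141 [124, 125, 47, 86] 142 [99, 129, 50, 83] 143 [48, 57, 29, 49] 144 [55, 56, 40, 50] 145 [36, 39, 36, 45] 146 [31, 32, 37, 47] 147 [34, 25, 27, 48] 148 [59, 105, 105, 41] 149 [58, 173, 127, 40] 150 [59, 188, 123, 33] 151 [56, 181, 120, 53] 152 [58, 120, 66, 68] 153 [57, 121, 73, 70] 154 [57, 133, 105, 39] 155 [57, 124, 110, 30] 156 [51, 57, 61, 33] 157 [36, 28, 34, 39] 158 [56, 61, 66, 35] 159 [60, 59, 69, 45] 160 [60, 52, 59, 38] 161 [60, 45, 51, 49] 162 [59, 47, 50, 50] 163 [51, 45, 53, 48] 164 [50, 46, 53, 45] 165 [51, 49, 53, 45] 166 [50, 52, 52, 47] 167 [52, 53, 52, 50] 168 [49, 50, 51, 57] 169 [47, 57, 55, 55] 170 [46, 53, 53, 52] 171 [47, 47, 54, 51] 172 [47, 51, 54, 54] 173 [53, 49, 52, 57] 174 [52, 49, 59, 56] 175 [55, 49, 58, 59] 176 [54, 46, 58, 54] 177 [43, 42, 48, 43] 178 [37, 36, 40, 44] 179 [57, 52, 46, 45] 180 [56, 56, 58, 57] 181 [55, 56, 55, 57] 182 [57, 58, 59, 56] 183 [60, 54, 56, 59] 184 [55, 57, 57, 59] 185 [57, 55, 56, 57] 186 [55, 59, 57, 57] 187 [55, 56, 56, 58] 188 [57, 54, 55, 56] 189 [57, 59, 59, 57] 190 [60, 59, 58, 58] 191 [44, 49, 52, 54] 192 [27, 31, 32, 34] 193 [62, 38, 34, 21] 194 [120, 103, 102, 121] 195 [103, 107, 107, 126] 196 [106, 112, 110, 113] 197 [110, 117, 115, 105] 198 [115, 120, 117, 103] 199 [119, 119, 118, 88]
```

```bash
python3 -c "
from station import arm
print(arm.close_job())"
```

```text
the job is handed in; nothing more can be done
None
```

I parked the scraper blade first in the dock with its shoulder against the face. The tray is slid in and stopped firmly at the expected home depth (about 36 mm out, 35 expected), square and centred between the legs. All three bottles are standing, and the job was handed in at about 30 s of the 72 s limit.

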